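Index the loaf turntable round to the turn-out dish

ROBOT

A 6-joint arm with a two-finger parallel gripper is mounted at the origin on the work surface. World frame = base frame: x ahead of the robot, y to its left, z up, the work surface at z = 0. Lengths are in mm, angles in rad, forces in N, time in s.
With the tool pointing down it reaches from about 300 to 775 mm from the base axis. Payload 14.6 kg.
Tool frame: the origin (TCP) lies on the centre line of the jaws, within the pads' length; the fingertips stand 19 mm ahead of it and the grasp point (between the pads) is the TCP (bot.tip_reach is the distance from the TCP to the fingertips, in mm); z points along the fingers, y is the line along which they close (so a half turn about z gives the same grasp; the last joint's range is limited). The gripper opens to 85 mm and grips with 20 to 120 N. Pads are 22 mm wide; open, the fingers measure 114 mm over their backs; the gripper's body (76 mm by 85 mm) begins 54 mm behind the grasp point. The pads swing forward as they close: fully open they stand 13 mm farther back than shut.
Start: joints at [-1.171, 0.3, 1.521, -0, 1.321, -0.067], TCP at [247.509, -491.151, 250.281] pointing down, gripper open.
Joint ranges: [-3.03, 3.03], [-0.79, 2.21], [0.23, 2.52], [-1.04, 4.18], [0, 3.07], [-2.55, 2.55]. Speed limits (rad/s): [2.22, 2.22, 2.57, 3.14, 3.14, 3.14].

INTERFACE

Orientations are given as a unit quaternion [w, x, y, z].
In Python, from rig import bot gives the robot as it stands. Calls block until the motion is done:
- bot.move_to(position, orientation): joint-space move of the TCP to a pose.
- bot.servo_line(position, attitude=None, speed=150, until_force=None): straight line of the TCP; attitude=None keeps the orientation; speed is the mean speed in mm/s. With until_force (N) it stops when the force on the tool has changed by that much, and returns True; else False.
- bot.move_joints(angles): joint-space move.
- bot.move_gripper(opening, grip_force=None): finger opening in mm; grip_force is the grip in N (None keeps the last); returns when the fingers have stopped.
- bot.dwell(seconds).
- bot.ik(position, orientation): joint angles nearest the present ones, or None.
- bot.read_state(): the state.
- bot.read_camera(name): name is "scene" or "side" or "wrist"; returns a dict with "image" (480x640x3 uint8, blue, green, red), "depth" (480x640 float32, mm along the optical axis (not along the pixel's ray), 0 where there is no reading), "fovy" (degrees; the focal length in pixels is half the picture's height over the tangent of half this angle, whatever the lens; pixels are square), "cx", "cy" (the principal point, pixels), "k1" (the pictures are not rectified: a ray, as slopes to the right and down, at radius r is drawn at 1 + k1 r^2 times it, then the intrinsics apply), "eye" and "attitude" of the camera in the world; the wrist camera has in their place "mount" (4x4, takes a point from camera to tool coordinates, whose origin is the TCP and whose axes are the flange's). Camera axes: x right, y down, z forward; pixel columns grow to the right and rows downward; lengths in mm; the calibration is good to about 2 mm. A picture is of the moment at which its call begins: read the wrist's pose just before it.
A pose or a line that the arm cannot do raises bot.MotionError and nothing moves.
- bot.finish_job(): hands the job in; it is judged then, once.
The state is a dict: "clock": time; "joint_positions": joint angles; "qvel": joint speeds; "effort": joint torques, N m; "ee_pos": TCP position; "tool_rot": TCP orientation; "ft_force": force on the tool from outside, world axes, zero at the start; "moment": the same for the moment, N m; "grip_width": finger opening in mm; "grip_force": force on a finger pad.
Only numpy, scipy, OpenCV 4.12 (cv2) and the standard library are available. Lean on these libraries where they do the work, as an engineer would, in place of code of your own. Each camera call takes 0.05 s, during which the arm holds its last target. There are 200 camera calls.

TASK

Take hold of the upright handle of the turntable's ratchet lever and pump it to and fro in full strokes, each of which moves the turntable on by one tooth, until the outer end of the fish-cake loaf on the turntable points straight at the low round wooden dish; then let go of the handle. Turn the turntable only by its lever, without touching the turntable or the loaf, and leave the dish where it stands.

Things in the scene. Friction and masses are not known exactly. Their poses are not given: they have to be found in the camera images.
- handle (a point): Grip centre of the lever handle: a black upright round post, 24 mm across, on the end of a flat steel lever that comes out from under the turntable on the robot's side. Smooth from 38 to 140 mm above the work surface; this point is at 110 mm, 185 mm from the turntable's axis, about which the post swings in a level arc. Being round, it may turn between the fingers.
- lever (a joint): Lever angle, rad, counter-clockwise from above; stops at 0 and 0.66; starts near 0; no spring, stays where left. Swung to 0.66, its pawl pushes the turntable on (first 0.14 rad idle, then about 4 N at the handle); swung back below 0.12, the pawl drops behind the next tooth and the turntable stays. Each full stroke (to above 0.60) and back turns it one tooth.
- platter: Turntable: aluminium disc 192 mm across, top 57 mm above the work surface, with 12 steel tooth pins round its rim (to 121 mm from the axis). One tooth is 30 degrees. The ratchet lets it turn only counter-clockwise from above; friction holds it. Origin on the vertical axis at work surface height; z up, x along the loaf to its outer end.
- loaf_end (a point): Middle of the loaf's outer end face, 100 mm from the turntable's axis, 80 mm above the work surface. The pink half-round loaf, 110 mm long, 50 mm wide, on a wooden board, is held between low rails along a radius of the turntable, outer end at the rim; its top is 108 mm above the work surface. It turns with the turntable and starts pointing towards the robot.
- dish_centre (a point): Centre of the rim of the empty wooden dish, 76 mm across, 16 mm high, loose, 175 mm from the turntable's axis on its right as the robot sees it. A steel bowl (76 mm across, 45 high) and a closed aluminium tin (64 mm across, 60 high) stand beside it, 30 degrees apart; which is where changes. The dish is 2, 3 or 4 teeth ahead of the loaf's outer end at the start.
Things that resemble listed ones, but are neither listed nor needed, are in the scene too. Several things look just like the part that bears dish_centre: the one meant starts farthest to the robot's right.

How it is judged (in metres and radians):
On the way, in this order (a step that is already met when the one before it is completed fails the run):
1. the first full stroke has turned the turntable by one tooth (distance of loaf_end from where it was at the start of the episode above 0.04 m), for 0.1 s.
2. the lever has been swung back for another stroke (value of joint lever below 0.16 rad).
3. a further stroke has turned the turntable by a second tooth (distance of loaf_end from where it was at the start of the episode above 0.09 m), for 0.1 s.
At the end, for the whole second after the job is handed in: The loaf's outer end points at the wooden dish (horizontal distance from the loaf's end to the dish's centre under 83 mm; it is 75 mm when exactly in line, so within about 15 degrees), the turntable is at rest, and the dish is within 15 mm of where it stood (horizontal distance between loaf_end and dish_centre below 0.083 m and angular speed of platter below 0.05 rad/s and distance of dish_centre from where it was at the start of the episode below 0.015 m); the robot touches nothing.
It fails at once if the turntable or the loaf is touched by the robot (contact force between any of the fingers, the arm and platter above 2 N).
It fails at once if the wooden dish is shifted by more than 15 mm (distance of dish_centre from where it was at the start of the episode above 0.015 m).
It also fails if it takes over 51 s, if anything falls off the work surface, if the arm or the gripper's body presses on something with over 40 N, if the wrist force passes 120 N, or if a joint passes its speed limit or range.

## Working session

There is one attempt and no reset: what is moved stays moved. The work goes in short steps, each a Python script; the robot and the scene stay as the last script left them, time stands still between calls to the robot, and variables do not carry over. Pictures are saved under pics/ and viewed, at most 10 in all, crops included, and the job is handed in when it is done.

```bash
mkdir -p pics; ls
cat > h.py <<'E'
import numpy as np,cv2
from rig import bot
from scipy.spatial.transform import Rotation as R
def Rm(a):
    a=np.array(a,float)
    return a if a.shape==(3,3) else R.from_quat(a.ravel(),scalar_first=True).as_matrix()
def ray(c,u,v):
    f=240/np.tan(np.radians(c["fovy"])/2)
    d=np.array([(u-c["cx"])/f,(v-c["cy"])/f]);s=d.copy()
    for _ in range(20): s=d/(1+c["k1"]*(s@s))
    return np.array([s[0],s[1],1.])
def onplane(c,u,v,z):
    r=Rm(c["attitude"])@ray(c,u,v);e=np.array(c["eye"]);return e+r*(z-e[2])/r[2]
def bydepth(c,u,v):
    return np.array(c["eye"])+Rm(c["attitude"])@(ray(c,u,v)*c["depth"][int(v),int(u)])
E
python3 - <<'E'
from h import *
import pickle
for n in("scene","side"):
    c=bot.read_camera(n);pickle.dump(c,open(n+".pkl","wb"));cv2.imwrite(f"pics/{n}0.png",c["image"]);print(n,c["eye"],c["attitude"],c["fovy"],c["k1"])
s=bot.read_state();print(s["clock"],s["tool_rot"],s["ee_pos"])
E
```

```text
pics
scene [ 922.82718519 -325.2602333   751.84615223] [-0.28900413  0.90902586  0.28831385 -0.0838076 ] 50.615982237518494 -0.06865389606671723
side [ 444.99621479 -521.03273628  429.37330924] [-0.49973278  0.84529828 -0.16875773  0.0851986 ] 56.40225493347086 -0.053098745190635954
0.1 [-5.31134747e-04  9.72886039e-01  2.31284381e-01 -9.35771602e-05] [ 247.44090135 -490.98348727  249.7714731 ]
```

View pics/scene0.png

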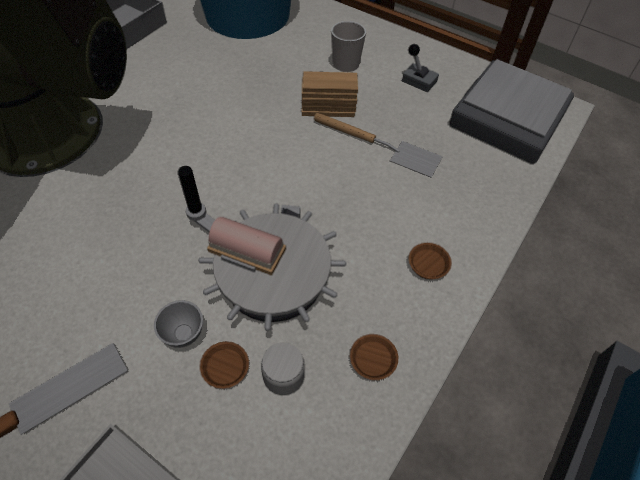

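View pics/side0.png

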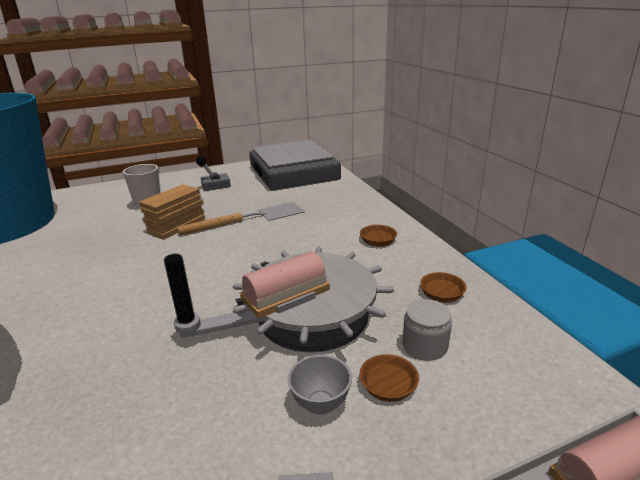

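The scene view shows three wooden dishes, at (225,365), (374,357) and (430,261). It also shows the black post from (185,171) to (194,212), a small decoy toggle at (415,50), and the loaf from (213,238) to (282,250). The side view shows the same things: the post from (176,260) to (186,322), and dishes at (389,379), (443,288) and (378,236). Next I'll measure these.

```bash
cat > m.py <<'E'
from h import *
import pickle
for n,roi in(("scene",(165,150,215,225)),("side",(155,245,205,335))):
    c=pickle.load(open(n+".pkl","rb"));im=c["image"];hsv=cv2.cvtColor(im,cv2.COLOR_BGR2HSV)
    m=cv2.inRange(hsv,(3,120,50),(16,255,200))
    k,l,st,ce=cv2.connectedComponentsWithStats(m)
    for i in range(1,k):
        if st[i,4]>500 : print(n,"brown",ce[i].round(),st[i,4],onplane(c,*ce[i],14).round(),bydepth(c,*ce[i]).round())
    x0,y0,x1,y1=roi
    d=(im[y0:y1,x0:x1].max(2)<45).astype(np.uint8)
    k,l,st,ce=cv2.connectedComponentsWithStats(d);i=1+st[1:,4].argmax()
    ys,xs=np.nonzero(l==i);xs=xs+x0;ys=ys+y0
    print(n,"post",st[i],)
    for q in np.linspace(ys.min()+5,ys.max()-3,5).astype(int):
        u=xs[ys==q].mean();print(q,u,bydepth(c,u,q).round(1))
    t=ys<ys.min()+6
    print("top on 140",onplane(c,xs[t].mean(),ys.min()+ (4 if n=="side" else 6),140).round(1))
    # platter: depth points at z 50..60
    vv,uu=np.mgrid[0:480:3,0:640:3];P=np.array([bydepth(c,u,v) for u,v in zip(uu.ravel(),vv.ravel())])
    s=(abs(P[:,2]-57)<3)&(c["depth"][::3,::3].ravel()>0)
    p=P[s,:2];med=np.median(p,0);p=p[np.linalg.norm(p-med,axis=1)<130]
    print("platter",len(p),p.min(0),p.max(0),cv2.minEnclosingCircle(p.astype(np.float32)))
    m=cv2.inRange(hsv,(0,40,100),(10,150,255))|cv2.inRange(hsv,(170,40,100),(180,150,255))
    s=(P[:,2]>85)&(P[:,2]<115)&(np.linalg.norm(P[:,:2]-med,axis=1)<120)&(m[::3,::3].ravel()>0)
    q=P[s,:2];print("loaf",len(q),q.mean(0),cv2.minAreaRect(q.astype(np.float32)))
E
python3 m.py
```

```text
scene brown [427.  25.] 559 [496. 820.  14.] [ 390. 1104. -169.]
scene brown [429. 261.] 1151 [830. 180.  14.] [829. 186.   5.]
scene brown [373. 356.] 1632 [841. -25.  14.] [840. -22.   6.]
scene brown [224. 364.] 1708 [ 663. -167.   14.] [ 660. -165.    6.]
scene post [ 13  16  24  47 632]
171 184.5 [442.   17.2 139.3]
180 187.0 [449.6  11.8 127.2]
190 189.5 [448.8  11.9 101.4]
199 192.5 [450.4  11.6  79.1]
209 194.5 [449.9  10.4  52.3]
top on 140 [444.7  15.6 140. ]
platter 655 [551.62803296 -82.41023141] [737.02375288 118.38864858] ((646.887939453125, 18.107349395751953), 106.66722106933594)
loaf 105 [606.33719562  -6.14511421] ((602.8279418945312, -2.526264190673828), (63.86544418334961, 42.3213005065918), 10.02436351776123)
side brown [94. 37.] 3427 [-185. 8686.   14.] [ 335. 1085.  357.]
side brown [117.  92.] 3442 [ 306. 2282.   14.] [ 364. 1105.  188.]
side brown [125. 143.] 3895 [ 354. 1141.   14.] [ 355. 1131.   17.]
side brown [128. 166.] 827 [362. 861.  14.] [ 325. 1482. -173.]
side brown [179. 213.] 2718 [468. 454.  14.] [467. 384.  44.]
side brown [378. 234.] 536 [828. 178.  14.] [837. 194.   4.]
side brown [443. 286.] 967 [839. -28.  14.] [847. -19.   6.]
side brown [389. 377.] 2069 [ 661. -170.   14.] [ 665. -163.    6.]
side post [  10    9   29   69 1171]
259 173.0 [439.5  11.5 140.5]
274 176.0 [439.2   4.3 121.9]
289 179.5 [439.4   4.   98.5]
304 183.0 [439.6   4.6  73.6]
319 184.5 [437.2   2.8  50.1]
top on 140 [440.2  14.9 140. ]
platter 530 [ 549.94319785 -154.88617291] [768.62662846  79.1890818 ] ((676.4971923828125, -46.88334655761719), 126.79546356201172)
loaf 156 [596.06260027 -18.0516406 ] ((594.3706665039062, -9.72488784790039), (79.89794921875, 39.11418151855469), 12.283480644226074)
```

The dish farthest to the robot's right is the one at scene (225,365), about (662,-168). The others have y of -25 and +180. The post axis is about (440,16), and not the small toggle at scene (415,50). The distances (185 from the handle, 175 from the dish) put the turntable axis near (625,3), which makes the dish about 3 teeth ahead. I'll check from near with the wrist camera.

```bash
cat >> h.py <<'E'
def q_of(a): # tool down, tool x at yaw a
    r=np.array([[np.cos(a),np.sin(a),0],[np.sin(a),-np.cos(a),0],[0,0,-1]])
    return R.from_matrix(r).as_quat(scalar_first=True)
E
python3 - <<'E'
from h import *
import pickle
from scipy.optimize import fsolve
H=np.array([440,16.]);D=np.array([662,-169.])
C=fsolve(lambda c:[np.linalg.norm(c-H)-185,np.linalg.norm(c-D)-175],[625,3]);print("C",C)
for n,px in(("scene",[(233,240)]),):
    c=pickle.load(open(n+".pkl","rb"))
    print([onplane(c,u,v,108).round() for u,v in((215,222),(283,241))])
phi=np.arctan2(*(H-C)[::-1]);print("handle",np.degrees(phi),"dish",np.degrees(np.arctan2(*(D-C)[::-1])))
a=(phi-np.pi+np.pi)%(2*np.pi)-np.pi
for th in(0,.66):
    p=C+185*np.array([np.cos(phi+th),np.sin(phi+th)]);print(p,bot.ik([*p,110],q_of(a+th)))
bot.move_to([H[0]-20,H[1],270],q_of(a))
s=bot.read_state();c=bot.read_camera("wrist")
M=np.array(c["mount"]);T=np.eye(4);T[:3,:3]=Rm(s["tool_rot"]);T[:3,3]=s["ee_pos"];W=T@M
c["eye"]=W[:3,3];c["attitude"]=W[:3,:3];pickle.dump(c,open("wrist.pkl","wb"))
cv2.imwrite("pics/wrist1.png",c["image"]);print(s["clock"],s["ee_pos"],W.round(2))
E
```

```text
C [624.4639563    1.92701783]
[array([532., -17., 108.]), array([641.,  16., 108.])]
handle 175.63728556985532 dish -77.61429309422762
[440.  16.] [-4.68752899e-02  2.42191978e-01  1.96017271e+00 -4.44089210e-16
  9.39227968e-01  1.60006477e+00]
[ 470.1104813  -100.05339577] [-2.85922968e-01  3.21784776e-01  1.85304183e+00 -4.44089210e-16
  9.66766043e-01  7.01017090e-01]
2.0333 [420.1222141   15.53629872 269.97902611] [[-8.0000e-02 -9.5000e-01 -3.2000e-01  5.0312e+02]
 [-1.0000e+00  7.0000e-02  2.0000e-02  9.6500e+00]
 [-0.0000e+00  3.2000e-01 -9.5000e-01  3.9237e+02]
 [ 0.0000e+00  0.0000e+00  0.0000e+00  1.0000e+00]]
```

View pics/wrist1.png

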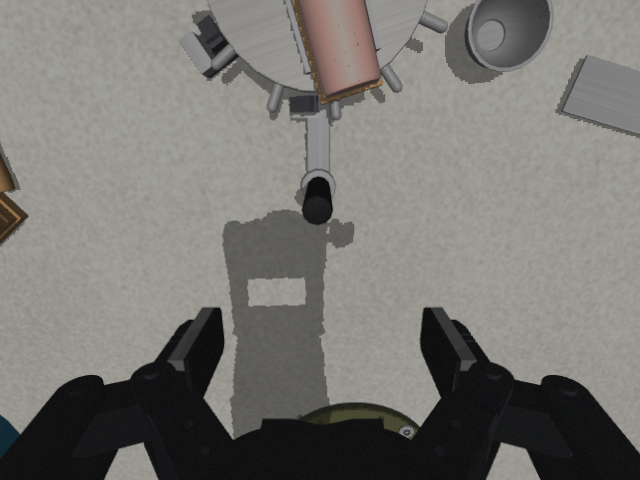

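The wrist view shows the post top at (317,209), the lever running up to the turntable, and the loaf's end at about (350,95). I'll refine the post position and then grip.

Run:
```python
from h import *
import pickle
c=pickle.load(open("wrist.pkl","rb"))
h=onplane(c,317,209,140);print("handle",h,"base",onplane(c,317,182,38),"loaf end mid top",onplane(c,351,98,80))
H=h[:2]
assert np.linalg.norm(H-[440,16])<12
H=(H+[440,16])/2
D=np.array([662,-169.])
s=bot.read_state();q=s["tool_rot"]
bot.move_to([*H,240],q)
bot.move_gripper(60)
print(bot.servo_line([*H,110],speed=120,until_force=15))
bot.move_gripper(0,30)
s=bot.read_state();print(s["clock"],s["ee_pos"],s["grip_width"],s["grip_force"],s["ft_force"])
c=bot.read_camera("side");cv2.imwrite("pics/side2.png",c["image"])
```

```text
handle [443.08949335  17.98652294 140.        ] base [447.03669089  19.08897917  38.        ] loaf end mid top [521.64088568 -16.06274929  80.        ]
False
4.375 [441.69798631  16.99310962 110.39196617] 23.376842144984757 29.16804850101471 [-1.96277996  0.13881132  6.19857185]
```

View pics/side2.png

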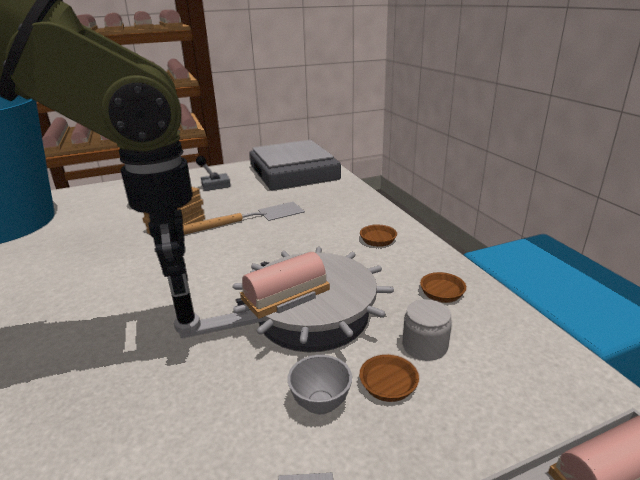

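The fingers hold the post: the width is 23.4 mm, and in the side view they close on it at (182,300). First stroke, watching the force.

```bash
cat >> h.py <<'E'
C=np.array([626.,3.5]);H0=np.array([442.,17.])
PHI=np.arctan2(*(H0-C)[::-1]);RAD=np.linalg.norm(H0-C)
def arc(ths,force=None,speed=90):
    for th in ths:
        p=C+RAD*np.array([np.cos(PHI+th),np.sin(PHI+th)])
        hit=bot.servo_line([*p,110],q_of(PHI-np.pi+th),speed=speed,until_force=force)
        s=bot.read_state();d=np.array(s["ee_pos"][:2])-C
        print(round(s["clock"],2),"th",th,"meas",round((np.arctan2(d[1],d[0])-PHI+np.pi)%(2*np.pi)-np.pi,3),np.round(s["ft_force"],1),round(s["grip_width"],1),hit)
        if hit: break
E
python3 - <<'E'
from h import *
arc([.16,.32,.48,.6,.64],30)
c=bot.read_camera("side");cv2.imwrite("pics/side3.png",c["image"])
E
```

```text
4.9 th 0.16 meas 0.162 [-5.2 -1.2  9.3] 23.5 False
5.38 th 0.32 meas 0.322 [-4.4 -1.1  8.4] 23.3 False
5.85 th 0.48 meas 0.482 [-4.6 -1.5  7.6] 23.2 False
6.25 th 0.6 meas 0.601 [-2.9 -2.1  7.6] 23.3 False
6.5 th 0.64 meas 0.618 [-19.9  33.7  25.8] 22.9 False
```

View pics/side3.png

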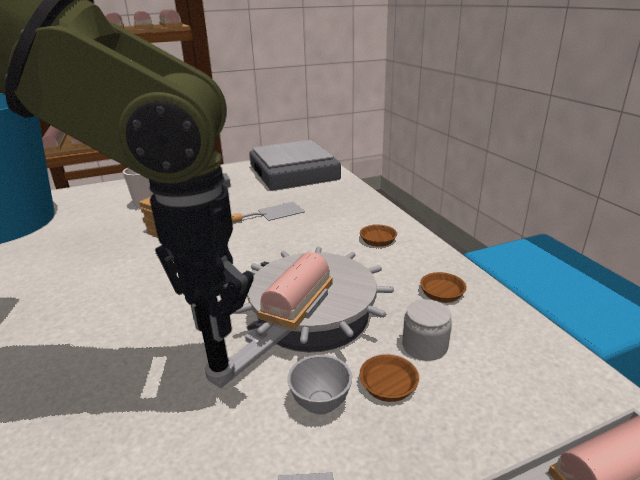

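The loaf has turned one tooth; its end is now at (280,325) in the side view. The stop came at a measured 0.62, so the lever started near 0.04. Now the second and third strokes.

Run:
```python
from h import *
arc([.48,.32,.16,0.0])
arc([.16,.32,.48,.61])
bot.dwell(.2)
arc([.48,.32,.16,0.0])
c=bot.read_camera("side");cv2.imwrite("pics/side4.png",c["image"])
```

```text
7.03 th 0.48 meas 0.478 [1.6 1.4 4. ] 23.3 False
7.5 th 0.32 meas 0.321 [3.  1.  1.8] 23.2 False
7.97 th 0.16 meas 0.162 [2.2 0.4 3.9] 23.5 False
8.45 th 0.0 meas 0.003 [0.6 0.6 6.6] 23.2 False
8.93 th 0.16 meas 0.163 [4.1 0.  3.9] 23.1 False
9.4 th 0.32 meas 0.32 [4.4 1.7 4.1] 23.4 False
9.88 th 0.48 meas 0.48 [5.9 2.3 5.3] 23.1 False
10.29 th 0.61 meas 0.61 [5.8 3.4 4.9] 23.1 False
10.91 th 0.48 meas 0.477 [5.5 2.1 3.5] 22.8 False
11.38 th 0.32 meas 0.317 [4.8 0.6 4.1] 23.4 False
11.86 th 0.16 meas 0.157 [ 3.8 -0.5  3.7] 23.1 False
12.33 th 0.0 meas -0.001 [ 5.1 -0.5  4.1] 23.5 False
```

View pics/side4.png

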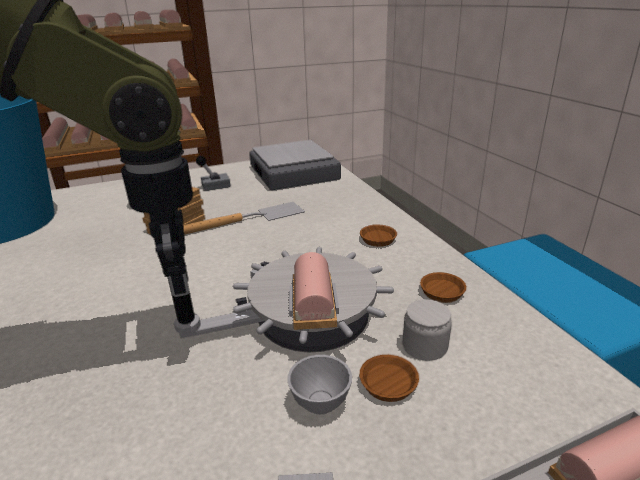

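The loaf now points at the bowl (319,385), two teeth on. The dish (389,379) needs one more.

Run:
```python
from h import *
arc([.16,.32,.48,.61])
bot.dwell(.2)
arc([.48,.32,.16,0.0])
bot.move_gripper(60)
p=bot.read_state()["ee_pos"]
bot.servo_line([p[0],p[1],240],speed=120)
c=bot.read_camera("side");cv2.imwrite("pics/side5.png",c["image"])
```

```text
12.86 th 0.16 meas 0.162 [5.3 0.2 3. ] 23.1 False
13.33 th 0.32 meas 0.322 [7.4 1.7 3.5] 23.6 False
13.81 th 0.48 meas 0.481 [8.4 2.9 2.8] 23.5 False
14.22 th 0.61 meas 0.611 [7.9 5.  4. ] 23.4 False
14.84 th 0.48 meas 0.478 [6.4 4.  2.5] 23.2 False
15.32 th 0.32 meas 0.319 [6.7 1.8 3.7] 23.2 False
15.79 th 0.16 meas 0.159 [5.9 0.4 3.8] 23.1 False
16.27 th 0.0 meas -0.0 [ 5.5 -0.7  5. ] 23.0 False
```

View pics/side5.png

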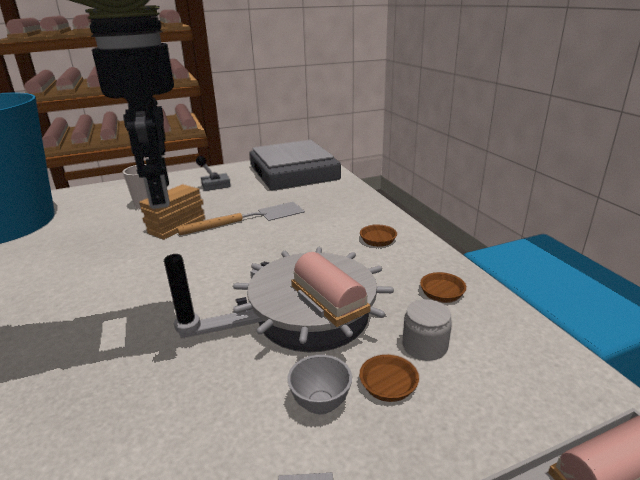

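The handle is free and the loaf's end, at about (346,303), points towards the dish. I'll check the distance before handing in.

Run:
```python
from h import *
import pickle
c=pickle.load(open("side.pkl","rb"))
e=onplane(c,347,303,80);D=onplane(c,389,379,14);print(e,D,np.linalg.norm((e-D)[:2]))
for u,v in((322,318),(369,313)): print(onplane(c,u,v,57))
a=onplane(c,313,258,108);b=onplane(c,349,292,108);d=b-a;print("axis",np.degrees(np.arctan2(d[1],d[0])),"dish dir",np.degrees(np.arctan2(*(D[:2]-C)[::-1])))
```

```text
[639.51039651 -89.34233731  80.        ] [ 659.05469615 -173.09236406   14.        ] 86.00027109899312
[608.25639011 -78.00238361  57.        ]
[670.11698271 -93.33537961  57.        ]
axis -82.91363583802482 dish dir -79.39801462693234
```

```bash
python3 -c "
from rig import bot
bot.dwell(.3);print(bot.finish_job())"
```

```text
the job is handed in; nothing more can be done
None
```

I pumped the lever three full strokes so the loaf's outer end points at the wooden dish (within about 4° by camera estimate), let go of the handle and handed the job in; no verdict was returned.

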